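Index and lock the enamel decorator's turntable

TASK

Turn the decorating turntable by its rim until the engraved white mark faces the red pointer, then push the black knob of the lock bolt fully home so that the bolt sits in the rim's notch. Press only lightly on the wheel, never force the bolt against the rim, do not touch the copper dish with its fresh wire pattern, and leave the things around alone.

Things in the scene. Friction and masses are not known exactly. Their poses are not given: they have to be found in the camera images.
- stand: Fixed green stand. Origin on the table under the wheel's vertical axis, z up, +x level towards the red pointer and on along the lock bolt. Along x: wheel edge 120 mm, pointer tip 123, bolt guide 127 to 150 (44 mm wide, top 74 mm above the table), then the bolt's knob over a bracket 50 mm high that ends at 207 mm.
- wheel: Aluminium wheel faced with black rubber, 240 mm across, 20 mm thick, top about 70 mm above the table but bent out of true by up to 3 mm either way at radius 88 mm. Origin on the axis at the table; its +x points to the white mark. Turns endlessly either way, with 0.45 N m of dry friction, and stays where left. Its bearing is harmed by more than 28 N. One notch in the edge at the mark, about 14 mm wide and deep.
- dish: Copper dish blank fixed on the wheel's middle with fresh brass wires on top, 90 mm across, from 70 to 111 mm above the table; it turns with the wheel and must not be touched. Origin at its underside centre.
- hub (a point): Point on the wheel's axis at the mean height of its top, 70 mm above the table. The top is bare from radius 50 to 120 mm: shut fingers pressed down on it (12 N or so; under 8 N slips; grip varies; feel for the height) at a radius of about 88 mm, inside the notch, drag the wheel round.
- mark (a point): Engraved white radial line on the wheel's top, 36 mm long and 4 mm wide, in line with the notch; this point lies on it 95 mm from the axis, at the wheel's top.
- pointer (a point): Tip of the fixed red pointer just outside the wheel's edge, 123 mm from the axis, 75 mm above the table.
- bolt: Steel lock bolt, 11 mm thick, 60 mm above the table, along the stand's x, nose tapered to 7 mm. Slides 17 mm towards the axis to a firm stop against 2.5 N of friction and stays where left. Enters the notch only if the mark is within about 4 mm of the pointer's line, else jams on the rim. Origin on the axis at table height when out.
- knob (a point): Centre of the bolt's black upright knob, 20 mm across, from 80 to 107 mm above the table, on a 10 mm stem; this point is 93.5 mm above the table and at x = 190 mm in the stand's frame when the bolt is out, 173 mm when fully home. Push it towards the wheel's axis, or pinch it from above.
- bowl_c (a point): Bystander: centre of a white ceramic bowl, 90 mm across, 40 mm high, on the table.
- jar_c (a point): Bystander: centre of an amber glass jar with black cap, 52 mm across, 75 mm high.
- block_c (a point): Bystander: centre of a wooden block, 100 x 60 x 50 mm.

How it is judged:
By the outcome, as a careful person would: the job done as asked, in the order asked, and still so for the second after the job is handed in, with the robot touching nothing.
It also fails if it takes over 72 s, if anything falls off the work surface, if the arm or the gripper's body presses on something with over 40 N, if the wrist force passes 120 N, or if a joint passes its speed limit or range.

ROBOT

A 6-joint arm with a two-finger parallel gripper is mounted at the origin on the work surface. World frame = base frame: x ahead of the robot, y to its left, z up, the work surface at z = 0. Lengths are in m, angles in rad, forces in N, time in s.
With the tool pointing down it reaches from about 0.3 to 0.775 m from the base axis. Payload 14.6 kg.
Tool frame: the origin (TCP) lies at the very end of the fingers, on their centre line; the grasp point (between the pads) lies 19 mm behind it; z points along the fingers, x is the direction in which the jaws open and shut, and the axes are right-handed (so a half turn about z gives the same grasp; the last joint's range is limited). The gripper opens to 94 mm and grips with 3 to 60 N. Pads are 16 mm wide; open, the fingers measure 119 mm over their backs; the gripper's body (75 mm by 177 mm) begins 78 mm behind the grasp point.
Start: joints at [1.141, 0.3, 1.521, -0, 1.321, -0.067], TCP at [0.195, 0.514, 0.166] pointing down, gripper open.
Joint ranges: [-3.03, 3.03], [-0.79, 2.21], [0.23, 2.52], [-1.04, 4.18], [0, 3.07], [-2.55, 2.55]. Speed limits (rad/s): [2.22, 2.22, 2.57, 3.14, 3.14, 3.14].

INTERFACE

Orientations are given as [roll, pitch, yaw] about the fixed x, y, z axes, in that order (R = Rz(yaw) Ry(pitch) Rx(roll)).
In Python, from station import ctrl gives the robot as it stands.
- The arm moves only by the shell command python3 -m inch 'ROWS' [FORCE]. ROWS is JSON, one flat list of numbers, 7 for each row, row after row: the shift along the tool's x, y, z in cm, then the turn, a rotation vector about the tool's x, y, z in rad, then the opening, from 0 (shut) to 1 (fully open). In form: [tx, ty, tz, wx, wy, wz, claw, tx, ty, tz, wx, wy, wz, claw, ...]. A call has 1 to 20 rows; each row shifts and turns the commanded pose from where the row before left it, along the tool's axes as they then stand; what a row does not reach is not made up. A row lasts 1/8 s, in which the tool goes at most 62.5 mm and 10.7 degrees, less where a joint would pass 70% of its speed; a pose out of reach is approached as far as the arm can. A call is refused whole if a number of a shift passes 6.25 or a number of a turn 0.188, either way. A call with a gripper value outside its range is refused whole. The fingers move at their own pace and stop on an object; FORCE is the grip in N (left out, the last holds). Time passes only in rows, so rows that do not move let the fingers close. It gives the time, the measured TCP pose, the force and the opening at its end, in the units of the state.
- ctrl.get_obs(): the state, without advancing time (a new reading comes with each control period).
- ctrl.camera(name): name is "side" or "top" or "wrist"; returns (picture, depth): 480x640x3 uint8, red, green, blue; 480x640 float32, m along the optical axis (not along the pixel's ray), 0 where there is no reading.
- ctrl.camera_params(name): a dict with "vertical_fov" (degrees; the focal length in pixels is half the picture's height over the tangent of half this angle, whatever the lens; pixels are square), "cx", "cy" (the principal point, pixels), "camera_from_world" (4x4, takes a point from world to camera coordinates); the wrist camera has in their place "mount" (4x4, takes a point from camera to tool coordinates, whose origin is the TCP and whose axes are the tool frame's). Camera axes: x right, y down, z forward; pixel columns grow to the right and rows downward; lengths in m; the calibration is good to about 2 mm. The wrist camera is an equidistant fisheye: a pixel r from the principal point sees the ray r / f radians off the axis. A picture is of the moment at which its call begins: read the wrist's pose just before it. camera_params takes no time and is no camera call.
- ctrl.hand_in(): hands the job in, once; it reports no verdict.
Trained networks look in the newest picture that a camera, given by its name, has taken for a name from the list of things; names that differ only in an ending like _2 or _b are one class to them, and where a whole thing is asked for, a point or a joint stands for the part that bears it (a point fixed in the world has none). Each returns a list of dicts, best first, with "score" (0 to 1); they miss things now and then, are a little off and sometimes report something else, mostly with a low value. They report only what shows in the picture. A call takes as long as a camera call.
- ctrl.spot_in(camera, label): "bbox" ([centre column, centre row, width, height] in pixels, round what is visible of it).
- ctrl.place_of(camera, label): "centre" ([column, row] in pixels: a listed point, or the origin of a listed thing).
The state is a dict: "time_s": time; "qpos": joint angles; "joint_vel": joint speeds; "tau": joint torques, N m; "ee_pos": TCP position; "eef_rot": TCP orientation; "force": force on the tool from outside, world axes, zero at the start; "moment": the same for the moment, N m; "grip_width": finger opening in m.
Only numpy, scipy, OpenCV 4.12 (cv2) and the standard library are available. Lean on these libraries where they do the work, as an engineer would, in place of code of your own. Each camera call takes 0.05 s, during which the arm holds its last target. There are 200 camera calls.

## Working session

There is one attempt and no reset: what is moved stays moved. The work goes in short steps, Python scripts to look and compute and a shell command to move; the robot and the scene stay as the last step left them, time stands still between calls to the robot, and variables do not carry over. Pictures are saved under pics/ and viewed, about 8 in all and at most 12, crops included, and the job is handed in when it is done.

```bash
mkdir -p pics
cat > h.py <<'E'
import numpy as np, cv2
from station import ctrl
from scipy.spatial.transform import Rotation as R
def ray(cam,p):
    P=ctrl.camera_params(cam); f=240/np.tan(np.radians(P["vertical_fov"]/2))
    T=np.linalg.inv(np.array(P["camera_from_world"]))
    d=T[:3,:3]@np.array([(p[0]-P["cx"])/f,(p[1]-P["cy"])/f,1]); return T[:3,3],d
def at_z(cam,p,z):
    o,d=ray(cam,p); return o+d*(z-o[2])/d[2]
def proj(cam,X):
    P=ctrl.camera_params(cam); f=240/np.tan(np.radians(P["vertical_fov"]/2))
    c=np.array(P["camera_from_world"])@np.append(X,1); return [P["cx"]+f*c[0]/c[2],P["cy"]+f*c[1]/c[2]]
E
python3 - <<'E'
from h import *
Z=dict(hub=.07,mark=.07,pointer=.075,knob=.0935,bolt=0,stand=0,bowl_c=.02,jar_c=.0375,block_c=.025)
for cam in("top","side"):
    im,d=ctrl.camera(cam); cv2.imwrite(f"pics/{cam}0.png",im[:,:,::-1])
    for n,z in Z.items():
        r=ctrl.place_of(cam,n)[:2]
        print(cam,n,[(round(q["score"],2),np.round(q["centre"]),np.round(at_z(cam,q["centre"],z),4)) for q in r])
o=ctrl.get_obs(); print(o["time_s"],o["ee_pos"],o["eef_rot"],o["force"])
E
```

```text
top hub []
top mark [(0.56, array([299., 204.]), array([0.6068, 0.0847, 0.07  ]))]
top pointer [(0.9, array([335., 285.]), array([0.4291, 0.0119, 0.075 ]))]
top knob [(0.55, array([336., 321.]), array([0.3535, 0.0115, 0.0935]))]
top bolt []
top stand [(0.84, array([334., 233.]), array([0.5494, 0.0075, 0.    ])), (0.72, array([330., 233.]), array([0.55  , 0.0188, 0.    ]))]
top bowl_c [(0.93, array([468., 203.]), array([ 0.6073, -0.2977,  0.02  ]))]
top jar_c [(0.94, array([475., 272.]), array([ 0.4504, -0.2983,  0.0375]))]
top block_c [(0.67, array([188., 257.]), array([0.5004, 0.3408, 0.025 ]))]
side hub [(0.82, array([332., 243.]), array([0.5609, 0.0178, 0.07  ]))]
side mark [(0.95, array([329., 223.]), array([0.6052, 0.0806, 0.07  ]))]
side pointer [(0.55, array([283., 267.]), array([0.4258, 0.0187, 0.075 ]))]
side knob [(0.58, array([254., 276.]), array([0.3532, 0.0166, 0.0935]))]
side bolt []
side stand [(0.68, array([328., 272.]), array([0.5424, 0.0109, 0.    ]))]
side bowl_c [(0.73, array([450., 331.]), array([ 0.5983, -0.2959,  0.02  ]))]
side jar_c [(0.94, array([401., 362.]), array([ 0.4569, -0.2982,  0.0375]))]
side block_c [(0.91, array([231., 209.]), array([0.492 , 0.3318, 0.025 ]))]
1.0 [0.19517865 0.51418444 0.16583918] [-3.14154395e+00  3.79892695e-05  1.20795930e+00] [-0.60917251 -0.89441806 -0.71965872]
```

View pics/top0.png

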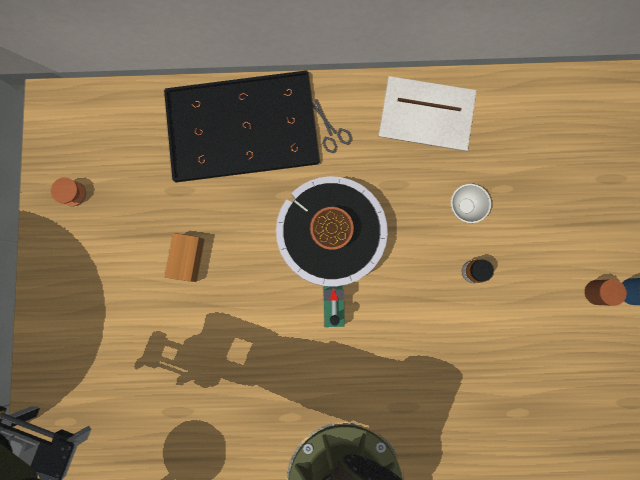

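View pics/side0.png

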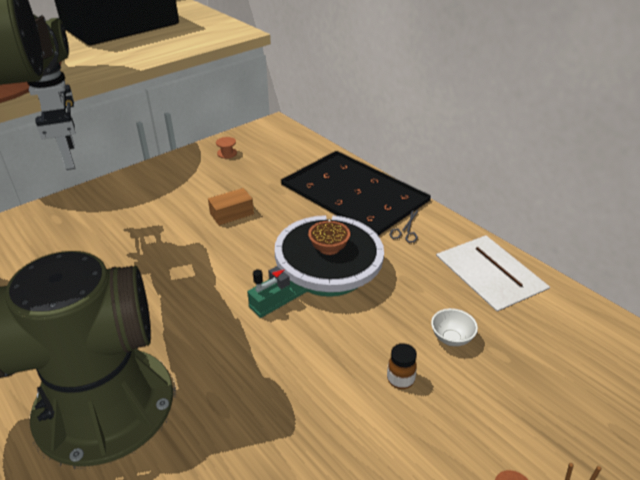

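Top view: the wheel is centred near pixel (331,231), the mark runs (291,193)–(308,210), the red pointer is near (334,290) and the knob near (334,320). The side view shows the same layout with the arm parked clear, so a counter-clockwise turn of about 130° is needed. Next I refine the geometry.

Run:
```python
from h import *
from scipy.optimize import least_squares
im,d=ctrl.camera("top"); v,u=np.mgrid[:480,:640]
P=ctrl.camera_params("top"); f=240/np.tan(np.radians(P["vertical_fov"]/2)); T=np.linalg.inv(np.array(P["camera_from_world"]))
X=np.stack([(u-P["cx"])/f*d,(v-P["cy"])/f*d,d],-1)@T[:3,:3].T+T[:3,3]
near=np.hypot(X[...,0]-.55,X[...,1]-.015)<.15
m=near&(X[...,2]>.055)&(X[...,2]<.08)&(X[...,0]>.44)
c=cv2.convexHull(np.stack([u[m],v[m]],-1).astype(np.int32))[:,0]
pts=np.array([at_z("top",p,.068) for p in c])[:,:2]
s=least_squares(lambda q:np.hypot(*(pts-q[:2]).T)-q[2],[.55,.015,.12],loss="soft_l1",f_scale=.002).x; print("circle",s, "hull n",len(c))
dd=near&(X[...,2]>.09)&(X[...,0]>.48); print("dish",np.median(X[dd],0), X[dd].max(0),X[dd].min(0))
rr=np.hypot(X[...,0]-s[0],X[...,1]-s[1])
g=im.astype(int)
mk=(g.min(-1)>120)&(rr>.065)&(rr<.102)&(abs(X[...,2]-.07)<.02); print("mark",mk.sum(),X[mk].mean(0),np.degrees(np.arctan2(X[mk][:,1]-s[1],X[mk][:,0]-s[0])).mean())
red=near&(g[...,0]>140)&(g[...,1]<70)&(g[...,2]<70)&(X[...,0]<.45); print("red",red.sum(),X[red].mean(0),X[red].max(0))
kb=(abs(X[...,1]-.01)<.04)&(X[...,0]>.3)&(X[...,0]<.42)&(X[...,2]>.09); print("knob",kb.sum(),X[kb].mean(0))
print("wheel z by angle",[(a,round(float(np.median(X[...,2][m&(abs(rr-.088)<.008)&(abs((np.degrees(np.arctan2(X[...,1]-s[1],X[...,0]-s[0]))-a+180)%360-180)<10)])),4)) for a in range(-180,180,45)])
```

```text
circle [0.54678888 0.01552742 0.11997682] hull n 44
dish [0.54622658 0.01548363 0.1100758 ] [0.59019654 0.05851696 0.11553929] [ 0.50184441 -0.0291377   0.10417298]
mark 29 [0.60181807 0.08055842 0.07065076] 49.759136597725124
red 42 [0.40770028 0.01528464 0.07541689] [0.42199581 0.02243897 0.07941162]
knob 1287 [0.41216114 0.03005608 1.01630497]
wheel z by angle [(-180, 0.0723), (-135, 0.0705), (-90, 0.0682), (-45, 0.0669), (0, 0.068), (45, 0.0698), (90, 0.0722), (135, 0.0731)]
```

```bash
python3 -m inch '[-2.58,4.9,0,0,0,0,0, -2.58,4.9,0,0,0,0,0, -2.58,4.9,0,0,0,0,0, -2.58,4.9,0,0,0,0,0, -2.58,4.9,0,0,0,0,0, -2.58,4.9,0,0,0,0,0, -2.58,4.9,0,0,0,0,0, -2.58,4.9,0,0,0,0,0, -2.58,4.9,0,0,0,0,0, -2.58,4.9,0,0,0,0,0, -2.58,4.9,0,0,0,0,0, -2.58,4.9,0,0,0,0,0, 0,0,0,0,0,0.1726,0, 0,0,0,0,0,0.1726,0, 0,0,0,0,0,0.1726,0, 0,0,0,0,0,0.1726,0, 0,0,0,0,0,0.1726,0, 0,0,0,0,0,0.1726,0, 0,0,0,0,0,0.1726,0]' 10
python3 - <<'E'
from h import *
o=ctrl.get_obs(); print(o)
im,d=ctrl.camera("wrist"); cv2.imwrite("pics/w0.png",im[:,:,::-1]); print(ctrl.camera_params("wrist"))
E
```

```text
time_s: 3.42
ee_pos: [0.635, 0.0161, 0.1658]
eef_rot: [-3.142, 0.0, -0.006]
force: [0.1, 0.6, 0.0]
grip_width: 0.0008
{'time_s': 3.425, 'qpos': array([-3.23161670e-02,  4.93250215e-01,  1.25402410e+00,  1.45609709e-05,
        1.39445402e+00, -2.64697347e-02]), 'joint_vel': array([-1.69174078e-03, -5.44964210e-04, -1.66621827e-04, -1.39372881e-03,
       -3.01479010e-04,  1.37221283e+00]), 'tau': array([-1.09375970e-02, -6.47632885e+01, -3.61224139e+01,  7.05525605e-02,
        1.83842430e-02, -2.89342381e+00]), 'ee_pos': array([0.6350334 , 0.01609458, 0.1657704 ]), 'eef_rot': array([-3.14157473e+00,  1.35250848e-04, -5.84898651e-03]), 'force': array([0.1081326 , 0.56785819, 0.01188894]), 'moment': array([-0.0314005 ,  0.10555479, -0.04169775]), 'grip_width': 0.0008273641430926498}
{'vertical_fov': 65.70646984690485, 'cx': 327.7293113109352, 'cy': 239.5952150569307, 'mount': array([[ 9.99998778e-01,  3.61704480e-04,  1.52089149e-03,
        -1.55776359e-03],
       [-7.21542834e-04,  9.69832563e-01,  2.43770955e-01,
        -7.01062309e-02],
       [-1.38683704e-03, -2.43771754e-01,  9.69831639e-01,
        -2.18221580e-01],
       [ 0.00000000e+00,  0.00000000e+00,  0.00000000e+00,
         1.00000000e+00]])}
```

View pics/w0.png

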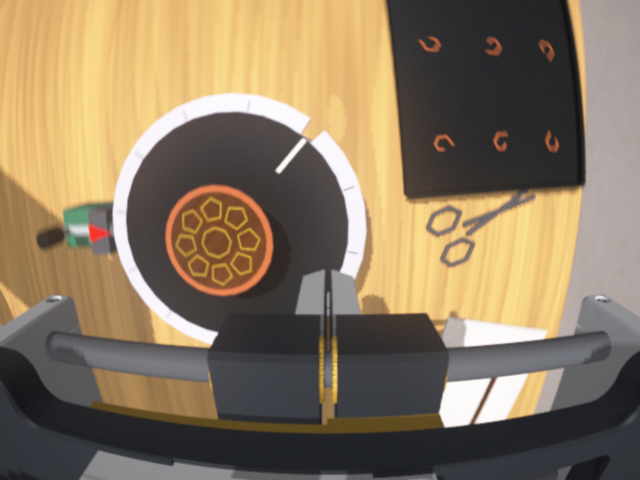

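The wrist view shows the whole wheel: the mark is at (277,172)–(305,140) beside the notch, the pointer at (100,232) and the knob at (48,238). Now I go down and feel for the surface.

```bash
cat >> h.py <<'E'
def wray(p,o):
    P=ctrl.camera_params("wrist"); f=240/np.tan(np.radians(P["vertical_fov"]/2)); M=np.array(P["mount"])
    q=np.array([p[0]-P["cx"],p[1]-P["cy"]]); r=np.hypot(*q); t=r/f
    d=np.array([*(q/r*np.sin(t)),np.cos(t)])
    Rw=R.from_euler("xyz",o["eef_rot"]).as_matrix()
    return Rw@M[:3,3]+o["ee_pos"], Rw@(M[:3,:3]@d)
def wz(p,z,o):
    a,d=wray(p,o); return a+d*(z-a[2])/d[2]
def look(name,Z=dict(hub=.07,mark=.07,pointer=.075,knob=.0935)):
    o=ctrl.get_obs(); im,d=ctrl.camera("wrist"); cv2.imwrite(f"pics/{name}.png",im[:,:,::-1])
    for n,z in Z.items():
        for q in ctrl.place_of("wrist",n)[:1]: print(n,round(q["score"],2),np.round(q["centre"],1),np.round(wz(q["centre"],z,o),4))
    return o,im
E
python3 - <<'E'
from h import *
o,im=look("w1")
for n,p,z in(("ptr tip",(109,232),.075),("ptr base",(90,231),.075),("mark in",(277,172),.07),("mark out",(305,140),.07),("dish c",(218,242),.11)): print(n,np.round(wz(p,z,o),4))
E
python3 -m inch '[0,0,3,0,0,0,0, 0,0,3,0,0,0,0, 0,0,2.7,0,0,0,0, 0,0,0.3,0,0,0,0, 0,0,0.1,0,0,0,0, 0,0,0,0,0,0,0]'
```

```text
mark 0.93 [299.3 147.8] [0.6111 0.0869 0.07  ]
pointer 0.81 [109.9 233.4] [0.4236 0.0177 0.075 ]
knob 0.56 [ 52.7 242.8] [0.3599 0.0138 0.0935]
ptr tip [0.4227 0.0191 0.075 ]
ptr base [0.3987 0.0207 0.075 ]
mark in [0.5917 0.0669 0.07  ]
mark out [0.616  0.0934 0.07  ]
dish c [0.5479 0.0166 0.11  ]
time_s: 4.47
ee_pos: [0.6356, 0.016, 0.0761]
eef_rot: [3.142, -0.002, 0.0]
force: [0.8, -0.7, 0.3]
grip_width: 0.0002
```

```bash
for i in 1; do python3 -m inch '[0,0,0.2,0,0,0,0, 0,0,0.2,0,0,0,0, 0,0,0,0,0,0,0]'; done; python3 -m inch '[0,0,0.1,0,0,0,0, 0,0,0,0,0,0,0]'
```

```text
time_s: 4.85
ee_pos: [0.635, 0.0161, 0.0707]
eef_rot: [-3.142, 0.0, -0.0]
force: [-0.6, 0.1, 0.5]
grip_width: 0.0006
time_s: 5.1
ee_pos: [0.635, 0.0161, 0.0698]
eef_rot: [3.142, 0.0, -0.0]
force: [0.2, -0.0, 0.1]
grip_width: 0.0005
```

```bash
python3 -m inch '[0,0,0.1,0,0,0,0, 0,0,0,0,0,0,0]';python3 -m inch '[0,0,0.05,0,0,0,0, 0,0,0,0,0,0,0]'; python3 -m inch '[0,0,0.05,0,0,0,0, 0,0,0,0,0,0,0]'
```

```text
time_s: 5.35
ee_pos: [0.635, 0.0161, 0.0688]
eef_rot: [-3.142, 0.0, -0.0]
force: [-0.3, -0.6, 0.4]
grip_width: 0.0005
time_s: 5.6
ee_pos: [0.635, 0.0161, 0.0683]
eef_rot: [3.142, 0.0, -0.0]
force: [0.1, -0.2, -0.3]
grip_width: 0.0002
time_s: 5.85
ee_pos: [0.635, 0.0161, 0.0678]
eef_rot: [-3.142, 0.0, -0.0]
force: [-0.8, 0.4, 0.2]
grip_width: 0.0008
```

```bash
for k in 1 2; do :; done; python3 -m inch '[0,0,0.05,0,0,0,0, 0,0,0,0,0,0,0]';python3 -m inch '[0,0,0.05,0,0,0,0, 0,0,0,0,0,0,0]'
```

```text
time_s: 6.1
ee_pos: [0.635, 0.0161, 0.0673]
eef_rot: [-3.142, 0.0, -0.0]
force: [0.3, -0.4, 0.8]
grip_width: 0.0006
time_s: 6.35
ee_pos: [0.635, 0.0161, 0.0668]
eef_rot: [-3.142, 0.0, -0.0]
force: [-0.1, 0.1, 0.1]
grip_width: 0.0007
```

```bash
python3 -m inch '[0,0,0.05,0,0,0,0, 0,0,0,0,0,0,0]'
```

```text
time_s: 6.6
ee_pos: [0.635, 0.0161, 0.0663]
eef_rot: [-3.142, 0.0, -0.0]
force: [-0.0, -0.6, 0.7]
grip_width: 0.0005
```

```bash
python3 -m inch '[0,0,0.05,0,0,0,0, 0,0,0,0,0,0,0]'
```

```text
time_s: 6.85
ee_pos: [0.635, 0.0161, 0.0658]
eef_rot: [3.142, 0.0, -0.0]
force: [0.2, -0.8, -0.2]
grip_width: 0.0005
```

```bash
python3 -m inch '[0,0,0.05,0,0,0,0, 0,0,0,0,0,0,0]'
```

```text
time_s: 7.1
ee_pos: [0.635, 0.0161, 0.0653]
eef_rot: [-3.142, 0.0, -0.0]
force: [-0.3, -0.6, -0.2]
grip_width: 0.0002
```

```bash
python3 -m inch '[0,0,0.05,0,0,0,0, 0,0,0,0,0,0,0]'
```

```text
time_s: 7.35
ee_pos: [0.635, 0.016, 0.0648]
eef_rot: [3.142, 0.0, -0.0]
force: [0.3, 0.2, -0.0]
grip_width: 0.0006
```

```bash
python3 -m inch '[0,0,0.05,0,0,0,0, 0,0,0,0,0,0,0]'
```

```text
time_s: 7.6
ee_pos: [0.635, 0.0161, 0.0643]
eef_rot: [3.142, 0.0, -0.0]
force: [-0.3, 0.2, 0.7]
grip_width: 0.0003
```

```bash
python3 -m inch '[0,0,0.05,0,0,0,0, 0,0,0,0,0,0,0]'
python3 - <<'E'
from h import *
look("w2")
E
```

```text
time_s: 7.85
ee_pos: [0.635, 0.0161, 0.0638]
eef_rot: [3.142, 0.0, -0.0]
force: [-0.9, -0.6, 0.2]
grip_width: 0.0005
pointer 0.74 [ 47.5 265.8] [0.4286 0.0143 0.075 ]
knob 0.59 [216.5 238.6] [0.5739 0.0393 0.0935]
```

View pics/w2.png

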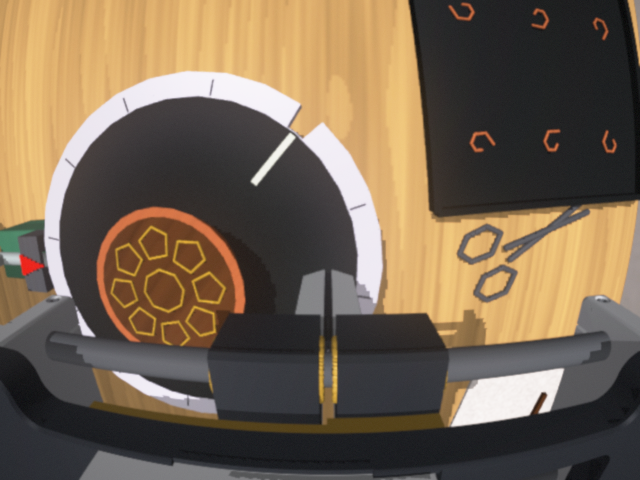

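The fingertips (328,272) are over the rubber with no contact yet. I keep feeling downwards.

```bash
python3 -m inch '[0,0,0.04,0,0,0,0, 0,0,0,0,0,0,0]'
```

```text
time_s: 8.35
ee_pos: [0.635, 0.0161, 0.0634]
eef_rot: [3.142, 0.0, -0.0]
force: [0.1, -0.1, -0.3]
grip_width: 0.0008
```

```bash
python3 -m inch '[0,0,0.04,0,0,0,0, 0,0,0,0,0,0,0]'
```

```text
time_s: 8.6
ee_pos: [0.635, 0.0161, 0.063]
eef_rot: [-3.142, 0.0, -0.0]
force: [-0.3, -0.4, 0.2]
grip_width: 0.0003
```

```bash
python3 -m inch '[0,0,0.04,0,0,0,0, 0,0,0,0,0,0,0]'
```

```text
time_s: 8.85
ee_pos: [0.635, 0.016, 0.0626]
eef_rot: [-3.142, 0.0, -0.0]
force: [0.7, 0.8, 0.1]
grip_width: 0.0009
```

```bash
python3 -m inch '[0,0,0.04,0,0,0,0, 0,0,0,0,0,0,0]'
```

```text
time_s: 9.1
ee_pos: [0.635, 0.0161, 0.0622]
eef_rot: [3.142, 0.0, -0.0]
force: [0.7, 0.8, 0.7]
grip_width: 0.0003
```

Run:
```python
from h import *
o=ctrl.get_obs(); im,d=ctrl.camera("wrist"); P=ctrl.camera_params("wrist")
Rw=R.from_euler("xyz",o["eef_rot"]).as_matrix();M=np.array(P["mount"])
def X(p):
    a,r=wray(p,o); rc=M[:3,:3].T@Rw.T@r
    return a+r*d[p[1],p[0]]/rc[2]
for p in[(310,276),(320,274),(345,276),(312,290),(345,290),(312,264),(330,262),(345,264),(330,250),(300,285),(290,285),(358,300),(362,270),(300,230),(250,150),(30,256),(160,280),(420,300),(450,260)]: print(p,np.round(X(p),4))
```

```text
(310, 276) [0.6252 0.0259 0.1123]
(320, 274) [0.63   0.0256 0.1087]
(345, 276) [0.6421 0.0254 0.1111]
(312, 290) [0.6268 0.0253 0.1289]
(345, 290) [0.6413 0.0256 0.1296]
(312, 264) [0.6244 0.0178 0.0683]
(330, 262) [0.6352 0.0189 0.0678]
(345, 264) [0.6442 0.0176 0.0679]
(330, 250) [0.6352 0.0263 0.0677]
(300, 285) [0.6168 0.0039 0.0675]
(290, 285) [0.6107 0.0041 0.0681]
(358, 300) [0.6462 0.0253 0.1401]
(362, 270) [0.6547 0.0134 0.0667]
(300, 230) [0.6176 0.0387 0.0684]
(250, 150) [0.5895 0.0858 0.0698]
(30, 256) [0.4103 0.0214 0.0733]
(160, 280) [0.5455 0.0213 0.1096]
(420, 300) [ 7.111e-01 -3.620e-02  5.000e-04]
(450, 260) [ 7.345e-01 -1.700e-03 -6.000e-04]
```

Run:
```python
from h import *
o=ctrl.get_obs(); im,d=ctrl.camera("wrist"); P=ctrl.camera_params("wrist")
cv2.imwrite("pics/w3.png",cv2.resize(im[225:325,260:400,::-1],None,fx=5,fy=5,interpolation=cv2.INTER_NEAREST))
M=np.array(P["mount"])
Rw=R.from_euler("xyz",o["eef_rot"]).as_matrix()
for c in(322,336):
  for r in range(260,312,3):
    a,q=wray((c,r),o); rc=M[:3,:3].T@Rw.T@q; t=Rw.T@(a+q*d[r,c]/rc[2]-o["ee_pos"]); print(c,r,np.round(t*1000,1))
for z in(0,-19,-40): 
    t=np.linalg.inv(M)@[0,0,z/1000,1]; th=np.arctan2(np.hypot(t[0],t[1]),t[2]); f=240/np.tan(np.radians(P["vertical_fov"]/2)); print("tool z",z,P["cx"]+f*th*t[0]/np.hypot(t[0],t[1]),P["cy"]+f*th*t[1]/np.hypot(t[0],t[1]))
```

```text
322 260 [-4.6 -4.2 -5.9]
322 263 [-4.7 -2.  -4.9]
322 266 [-4.7 -0.  -4.8]
322 269 [-4.7  1.5 -6. ]
322 272 [ -4.1  -9.5 -43.3]
322 275 [ -4.1  -9.3 -47. ]
322 278 [ -4.   -9.3 -51.4]
322 281 [ -4.   -9.6 -56.2]
322 284 [ -3.9  -9.4 -59.8]
322 287 [ -3.9  -9.1 -62.7]
322 290 [ -3.8  -9.3 -66.8]
322 293 [ -3.8  -9.3 -70.3]
322 296 [ -3.7  -9.1 -73.1]
322 299 [ -3.7  -9.3 -76.9]
322 302 [ -3.6  -9.6 -80.5]
322 305 [ -3.6  -9.1 -82.4]
322 308 [ -3.6  -9.7 -86.6]
322 311 [ -3.5  -9.7 -89.4]
336 260 [ 3.7 -3.9 -5.1]
336 263 [ 3.8 -2.1 -5.4]
336 266 [ 3.8  0.2 -4.1]
336 269 [ 3.8  1.6 -5.7]
336 272 [  2.9  -9.2 -42.4]
336 275 [  2.7  -9.7 -48.3]
336 278 [  2.7  -9.1 -50.8]
336 281 [  2.6  -9.4 -55.9]
336 284 [  2.5  -9.7 -60.4]
336 287 [  2.4  -9.  -62.3]
336 290 [  2.3  -8.9 -65.9]
336 293 [  2.3  -9.  -69.5]
336 296 [  2.2  -9.4 -73.7]
336 299 [  2.1  -9.1 -76.4]
336 302 [  2.   -9.6 -80.5]
336 305 [  1.9  -9.9 -84.2]
336 308 [  1.9  -9.4 -85.9]
336 311 [  1.8  -9.6 -89.1]
tool z 0 329.68996888492177 263.62910693060076
tool z -19 329.90446040768563 273.8593035038718
tool z -40 330.1870752423129 287.3926896641583
```

View pics/w3.png

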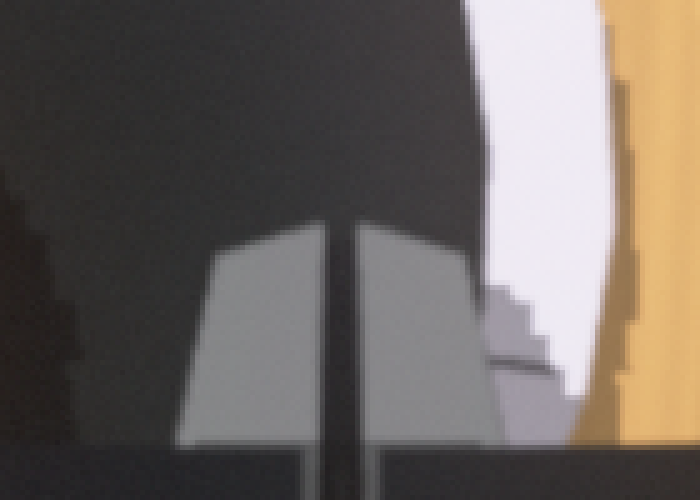

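Run:
```python
from h import *
o=ctrl.get_obs(); im,d=ctrl.camera("side"); e=o["ee_pos"]
for k in(0,.019,.04,.097): print(k,np.round(proj("side",e+[0,0,k]),1))
p=proj("side",e); x,y=int(p[0])-60,int(p[1])-70
print(x,y)
cv2.imwrite("pics/s1.png",cv2.resize(im[y:y+100,x:x+120,::-1],None,fx=6,fy=6,interpolation=cv2.INTER_NEAREST))
```

```text
0 [357.2 233.3]
0.019 [357.5 226.7]
0.04 [357.8 219.2]
0.097 [358.8 198.1]
297 163
```

View pics/s1.png

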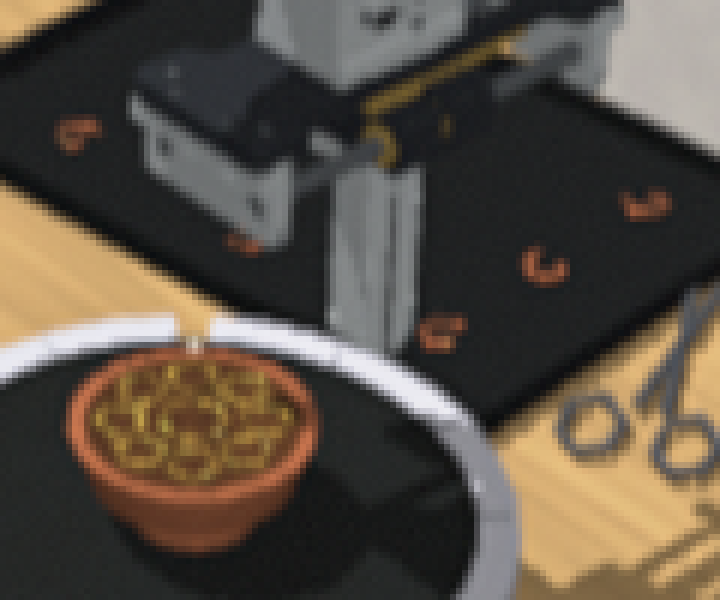

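The side view shows the shut fingers ending well above the nominal TCP: the real tip is near (359,221), but the TCP projects to (357,233). The wrist depth agrees, with the metal ending about 38 mm short. So contact comes lower than the stated TCP suggests, and the gripper body sits lower too. I'll lift, turn the jaw axis tangential so the body stays clear of the dish, and start at −20° on the rim.

```bash
python3 -m inch '[0,0,-3,0,0,0,0, 0,0,-3,0,0,0,0, -0.36,3.13,0,0,0,0,0, 0,0,0,0,0,0.1745,0, 0,0,0,0,0,0.1745,0, 0,0,0,0,0,0.1745,0, 0,0,0,0,0,0.1745,0, 0,0,0,0,0,0.1745,0, 0,0,0,0,0,0.1745,0, 0,0,0,0,0,0.1745,0, 0,0,0,0,0,0.1745,0, 0,0,0,0,0,0.1745,0, 0,0,0,0,0,0.1745,0, 0,0,0,0,0,0.1745,0, 0,0,0,0,0,0,0]'
python3 - <<'E'
from h import *
o=ctrl.get_obs(); im,d=ctrl.camera("side"); e=o["ee_pos"]
cv2.imwrite("pics/s2.png",cv2.resize(im[120:280,260:460,::-1],None,fx=4,fy=4))
for k in(0,.019,.038,.097): print(k,np.round((np.array(proj("side",e+[0,0,k]))-[260,120])*4))
v,u=np.mgrid[:480,:640];P=ctrl.camera_params("side"); f=240/np.tan(np.radians(P["vertical_fov"]/2)); T=np.linalg.inv(np.array(P["camera_from_world"]))
X=np.stack([(u-P["cx"])/f*d,(v-P["cy"])/f*d,d],-1)@T[:3,:3].T+T[:3,3]-e
for h in np.arange(-.01,.14,.01):
    m=(abs(X[...,2]-h)<.005)&(np.hypot(X[...,0],X[...,1])<.13)&(d>0)&(X[...,2]+e[2]>.118)
    print(round(h,3),m.sum(),np.round([X[m][:,:2].min(0),X[m][:,:2].max(0)],3).tolist() if m.any() else "")
E
```

```text
time_s: 11.12
ee_pos: [0.6314, -0.0152, 0.1222]
eef_rot: [3.142, -0.0, -1.919]
force: [0.4, 0.0, -0.0]
grip_width: 0.0004
0 [427. 396.]
0.019 [428. 367.]
0.038 [430. 339.]
0.097 [435. 245.]
-0.01 0 
0.0 0 
0.01 0 
0.02 0 
0.03 0 
0.04 16 [[-0.012, -0.014], [0.009, 0.007]]
0.05 51 [[-0.015, -0.017], [0.004, 0.014]]
0.06 43 [[-0.014, -0.017], [0.005, 0.012]]
0.07 52 [[-0.013, -0.016], [0.007, 0.01]]
0.08 51 [[-0.014, -0.017], [0.005, 0.011]]
0.09 32 [[-0.015, -0.015], [-0.005, 0.012]]
0.1 30 [[-0.015, -0.014], [-0.003, 0.015]]
0.11 30 [[-0.013, -0.012], [-0.004, 0.014]]
0.12 7 [[-0.013, -0.01], [-0.006, 0.008]]
0.13 18 [[-0.055, -0.086], [0.019, 0.079]]
0.14 213 [[-0.059, -0.091], [0.024, 0.083]]
```

View pics/s2.png

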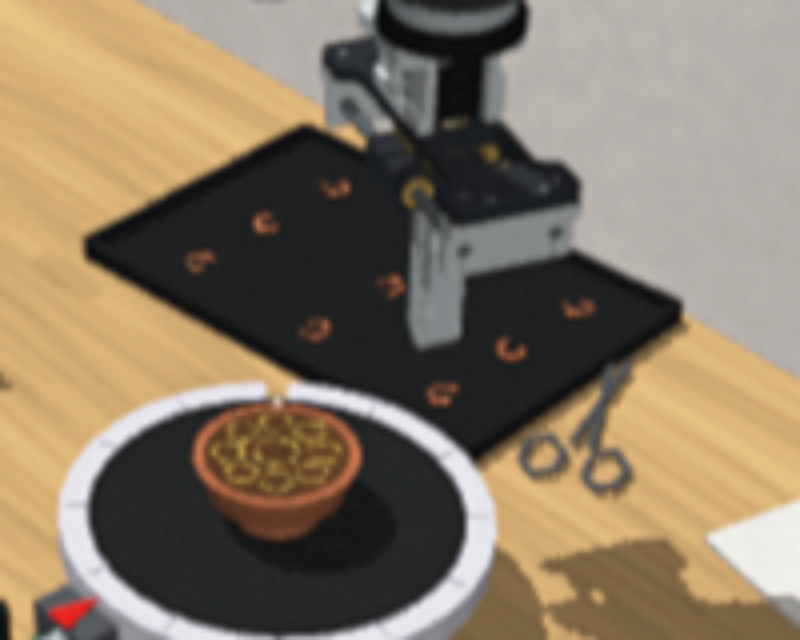

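The depth picture confirms it: the true fingertips are about 37 mm behind the reported TCP, and the body is shifted by the same amount. I expect contact at a reported z of about 0.030.

```bash
python3 -m inch '[0,0,3,0,0,0,0, 0,0,3,0,0,0,0, 0,0,2.4,0,0,0,0, 0,0,0.1,0,0,0,0, 0,0,0.1,0,0,0,0, 0,0,0.05,0,0,0,0, 0,0,0,0,0,0,0]'
```

```text
time_s: 12.05
ee_pos: [0.6318, -0.0152, 0.0365]
eef_rot: [-3.141, 0.0, -1.919]
force: [-0.2, -0.2, 0.3]
grip_width: 0.0004
```

```bash
python3 -m inch '[0,0,0.05,0,0,0,0, 0,0,0.05,0,0,0,0]'; python3 -m inch '[0,0,0.05,0,0,0,0, 0,0,0.02,0,0,0,0]'
```

```text
time_s: 12.3
ee_pos: [0.6315, -0.0152, 0.0349]
eef_rot: [-3.141, 0.0, -1.92]
force: [0.9, 0.3, 0.3]
grip_width: 0.0004
time_s: 12.55
ee_pos: [0.6314, -0.0152, 0.034]
eef_rot: [3.142, -0.0, -1.92]
force: [0.3, -0.7, 0.4]
grip_width: 0.0007
```

```bash
python3 -m inch '[0,0,0.05,0,0,0,0, 0,0,0.02,0,0,0,0]'
```

```text
time_s: 12.8
ee_pos: [0.6314, -0.0152, 0.0333]
eef_rot: [3.142, -0.0, -1.92]
force: [-0.0, 0.1, 0.2]
grip_width: 0.0006
```

```bash
python3 -m inch '[0,0,0.05,0,0,0,0, 0,0,0.02,0,0,0,0]'
```

```text
time_s: 13.05
ee_pos: [0.6314, -0.0152, 0.0326]
eef_rot: [-3.142, -0.0, -1.92]
force: [-0.2, 0.9, 0.1]
grip_width: 0.0002
```

```bash
python3 -m inch '[0,0,0.05,0,0,0,0, 0,0,0,0,0,0,0]'
```

```text
time_s: 13.3
ee_pos: [0.6314, -0.0152, 0.0321]
eef_rot: [3.142, -0.0, -1.92]
force: [0.3, 0.4, -1.2]
grip_width: 0.0003
```

```bash
python3 -m inch '[0,0,0.05,0,0,0,0, 0,0,0,0,0,0,0]'
```

```text
time_s: 13.55
ee_pos: [0.6314, -0.0152, 0.0316]
eef_rot: [3.141, -0.0, -1.92]
force: [0.2, 0.0, 0.2]
grip_width: 0.0005
```

```bash
python3 -m inch '[0,0,0.03,0,0,0,0, 0,0,0,0,0,0,0]'
```

```text
time_s: 13.8
ee_pos: [0.6314, -0.0152, 0.0313]
eef_rot: [3.142, -0.0, -1.92]
force: [-0.5, -0.1, -0.1]
grip_width: 0.0007
```

```bash
python3 -m inch '[0,0,0.04,0,0,0,0, 0,0,0,0,0,0,0]'
```

```text
time_s: 14.05
ee_pos: [0.6314, -0.0152, 0.0309]
eef_rot: [3.141, -0.0, -1.92]
force: [0.8, 0.4, -0.2]
grip_width: 0.0004
```

```bash
python3 -m inch '[0,0,0.04,0,0,0,0, 0,0,0,0,0,0,0]'
```

```text
time_s: 14.3
ee_pos: [0.6314, -0.0152, 0.0305]
eef_rot: [3.142, -0.0, -1.92]
force: [-0.4, 0.3, -0.5]
grip_width: 0.0005
```

```bash
python3 -m inch '[0,0,0.03,0,0,0,0, 0,0,0,0,0,0,0]'
```

```text
time_s: 14.55
ee_pos: [0.6314, -0.0152, 0.0302]
eef_rot: [3.142, -0.0, -1.92]
force: [-0.0, 0.8, 0.4]
grip_width: 0.0001
```

```bash
python3 -m inch '[0,0,0.03,0,0,0,0, 0,0,0,0,0,0,0]'
```

```text
time_s: 14.8
ee_pos: [0.6314, -0.0152, 0.0299]
eef_rot: [3.142, -0.0, -1.92]
force: [0.2, -0.1, -0.1]
grip_width: 0.0002
```

```bash
python3 -m inch '[0,0,0.03,0,0,0,0, 0,0,0,0,0,0,0]'
```

```text
time_s: 15.05
ee_pos: [0.6314, -0.0152, 0.0296]
eef_rot: [3.142, -0.0, -1.92]
force: [0.7, -0.1, 0.9]
grip_width: 0.0005
```

```bash
python3 -m inch '[0,0,0.03,0,0,0,0, 0,0,0,0,0,0,0]'
```

```text
time_s: 15.3
ee_pos: [0.6314, -0.0152, 0.0293]
eef_rot: [3.142, -0.0, -1.92]
force: [-0.3, -0.4, -0.2]
grip_width: -0.0002
```

```bash
python3 -m inch '[0,0,0.03,0,0,0,0, 0,0,0,0,0,0,0]'
```

```text
time_s: 15.55
ee_pos: [0.6314, -0.0152, 0.029]
eef_rot: [3.142, -0.0, -1.92]
force: [0.1, 0.6, 0.5]
grip_width: 0.0002
```

```bash
python3 -m inch '[0,0,0.03,0,0,0,0, 0,0,0,0,0,0,0]'
```

```text
time_s: 15.8
ee_pos: [0.6314, -0.0152, 0.0287]
eef_rot: [3.142, 0.0, -1.92]
force: [-0.9, -0.1, -0.4]
grip_width: 0.0006
```

```bash
python3 -m inch '[0,0,0.03,0,0,0,0, 0,0,0,0,0,0,0]'
```

```text
time_s: 16.05
ee_pos: [0.6314, -0.0152, 0.0284]
eef_rot: [3.141, -0.0, -1.92]
force: [-0.6, -0.0, 0.7]
grip_width: 0.0001
```

Run:
```python
from h import *
o=ctrl.get_obs(); im,d=ctrl.camera("wrist"); P=ctrl.camera_params("wrist");M=np.array(P["mount"])
cv2.imwrite("pics/w4.png",im[:,:,::-1])
Rw=R.from_euler("xyz",o["eef_rot"]).as_matrix()
for c in(322,338):
  for r in range(245,285,4):
    a,q=wray((c,r),o); rc=M[:3,:3].T@Rw.T@q; t=a+q*d[r,c]/rc[2]; print(c,r,np.round(t*1000,1),np.round(Rw.T@(t-o["ee_pos"])*1000,1))
```

```text
322 245 [651.8 -20.3  65.7] [ -2.2 -20.9 -37.3]
322 249 [649.7 -19.5  64.9] [ -2.2 -18.6 -36.5]
322 253 [647.9 -18.9  65.7] [ -2.2 -16.7 -37.3]
322 257 [646.1 -18.2  66.6] [ -2.2 -14.9 -38.2]
322 261 [644.4 -17.6  67.5] [ -2.2 -13.1 -39.1]
322 265 [642.  -16.7  66.1] [ -2.2 -10.5 -37.7]
322 269 [639.7 -15.9  65.3] [ -2.3  -8.1 -36.9]
322 273 [639.9 -16.   72.1] [ -2.2  -8.2 -43.7]
322 277 [639.4 -15.9  76.7] [ -2.1  -7.8 -48.3]
322 281 [639.8 -16.2  83.6] [ -2.   -8.2 -55.2]
338 245 [649.1 -27.9  65.8] [  5.8 -21.  -37.4]
338 249 [646.9 -27.1  64.8] [  5.9 -18.6 -36.4]
338 253 [645.2 -26.5  65.9] [  5.9 -16.8 -37.5]
338 257 [643.3 -25.8  66.3] [  5.9 -14.8 -37.9]
338 261 [641.4 -25.1  66.7] [  5.9 -12.8 -38.3]
338 265 [639.4 -24.4  66.7] [  5.9 -10.7 -38.3]
338 269 [637.4 -23.7  66.8] [  5.9  -8.6 -38.4]
338 273 [637.4 -23.5  72.7] [  5.8  -8.5 -44.4]
338 277 [636.7 -23.2  76.6] [  5.7  -7.7 -48.2]
338 281 [637.  -23.1  82.8] [  5.5  -7.9 -54.4]
```

```bash
python3 -m inch '[0,0,0.04,0,0,0,0, 0,0,0,0,0,0,0]'
```

```text
time_s: 16.35
ee_pos: [0.6315, -0.0152, 0.0281]
eef_rot: [-3.141, 0.0, -1.92]
force: [0.6, 0.3, 1.0]
grip_width: 0.0005
```

```bash
python3 -m inch '[0,0,0.04,0,0,0,0, 0,0,0,0,0,0,0]'
```

```text
time_s: 16.6
ee_pos: [0.6315, -0.0153, 0.0279]
eef_rot: [-3.141, 0.0, -1.92]
force: [-0.7, 0.2, 3.9]
grip_width: 0.0006
```

```bash
python3 -m inch '[0,0,0.03,0,0,0,0, 0,0,0,0,0,0,0]'
```

```text
time_s: 16.85
ee_pos: [0.6315, -0.0152, 0.0279]
eef_rot: [-3.141, 0.0, -1.92]
force: [-2.5, -0.2, 7.1]
grip_width: 0.0004
```

```bash
python3 -m inch '[0,0,0.03,0,0,0,0, 0,0,0,0,0,0,0]'
```

```text
time_s: 17.1
ee_pos: [0.6316, -0.0152, 0.0278]
eef_rot: [-3.141, 0.0, -1.92]
force: [-3.5, 0.3, 8.6]
grip_width: 0.0
```

```bash
python3 -m inch '[0,0,0.03,0,0,0,0, 0,0,0,0,0,0,0]'
```

```text
time_s: 17.35
ee_pos: [0.6316, -0.0152, 0.0278]
eef_rot: [-3.141, 0.0, -1.92]
force: [-5.1, 0.5, 10.5]
grip_width: 0.0004
```

Contact, with a stiffness of about 6.5 N/mm. I'll press slightly more and start the drag.

```bash
python3 -m inch '[0,0,0.04,0,0,0,0, -0.45,0.01,0,0,0,-0.05,0, -0.898,0.045,0,0,0,-0.1,0, -0.898,0.045,0,0,0,-0.1,0]'
python3 - <<'E'
from h import *
look("w5")
E
```

```text
time_s: 17.85
ee_pos: [0.637, 0.0059, 0.0278]
eef_rot: [-3.14, -0.001, -1.667]
force: [-5.4, -4.3, 14.1]
grip_width: 0.0004
mark 0.57 [181.6 370.1] [0.5903 0.0974 0.07  ]
```

The wheel follows: the mark is now near 62°.

```bash
python3 -m inch '[-0.898,0.045,0,0,0,-0.1,0, -0.898,0.045,0,0,0,-0.1,0, -0.898,0.045,0,0,0,-0.1,0, -0.898,0.045,0,0,0,-0.1,0]'
```

```text
time_s: 18.6
ee_pos: [0.634, 0.0415, 0.0278]
eef_rot: [-3.139, -0.002, -1.267]
force: [-0.5, -5.9, 10.7]
grip_width: 0.0003
```

```bash
python3 -m inch '[-0.898,0.045,0,0,0,-0.1,0, -0.898,0.045,0,0,0,-0.1,0, -0.898,0.045,0,0,0,-0.1,0, -0.898,0.045,0,0,0,-0.1,0]'
python3 - <<'E'
from h import *
look("w6")
E
```

```text
time_s: 19.1
ee_pos: [0.6171, 0.073, 0.0278]
eef_rot: [-3.139, -0.003, -0.867]
force: [2.1, -6.1, 9.9]
grip_width: 0.0005
mark 0.89 [182.4 363.9] [0.5227 0.1061 0.07  ]
```

```bash
python3 -m inch '[-0.898,0.045,0.04,0,0,-0.1,0, -0.898,0.045,0,0,0,-0.1,0, -0.898,0.045,0,0,0,-0.1,0, -0.898,0.045,0,0,0,-0.1,0, -0.898,0.045,0,0,0,-0.1,0]'
```

```text
time_s: 19.98
ee_pos: [0.5813, 0.0991, 0.0278]
eef_rot: [-3.14, -0.005, -0.366]
force: [3.1, -4.3, 12.3]
grip_width: 0.0007
```

```bash
python3 -m inch '[-0.898,0.045,0.02,0,0,-0.1,0, -0.898,0.045,0,0,0,-0.1,0, -0.898,0.045,0,0,0,-0.1,0, -0.898,0.045,0,0,0,-0.1,0]'
python3 - <<'E'
from h import *
look("w7")
E
```

```text
time_s: 20.48
ee_pos: [0.5464, 0.1056, 0.0278]
eef_rot: [-3.141, -0.006, 0.034]
force: [4.9, -1.2, 12.4]
grip_width: 0.0005
pointer 0.7 [137.6 410.1] [0.4237 0.0139 0.075 ]
```

View pics/w7.png

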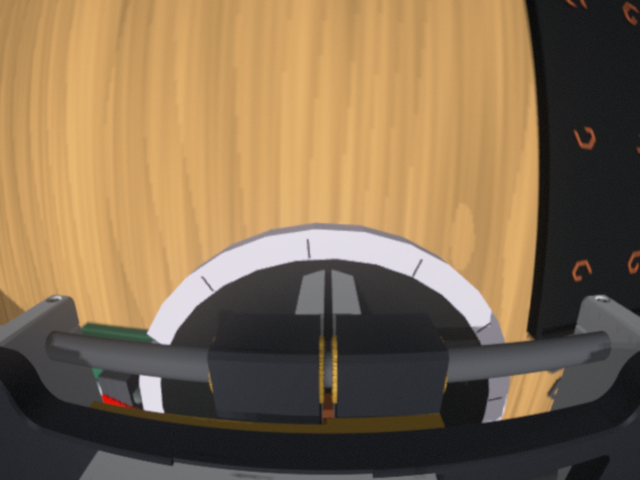

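The wrist view now hides the mark behind the gripper; only the pointer's edge shows, at (118,400). I'll use the top and side cameras.

```bash
cat >> h.py <<'E'
HUB=np.array([.5468,.0155])
def marka(cam):
    im,d=ctrl.camera(cam); v,u=np.mgrid[:480,:640]
    P=ctrl.camera_params(cam); f=240/np.tan(np.radians(P["vertical_fov"]/2)); T=np.linalg.inv(np.array(P["camera_from_world"]))
    D=np.stack([(u-P["cx"])/f,(v-P["cy"])/f,np.ones(u.shape)],-1)@T[:3,:3].T
    X=T[:3,3]+D*((.07-T[2,3])/D[...,2])[...,None]; Xd=T[:3,3]+D*d[...,None]
    rr=np.hypot(X[...,0]-HUB[0],X[...,1]-HUB[1])
    mk=(im.min(-1)>120)&(rr>.065)&(rr<.101)&(abs(Xd[...,2]-.07)<.012)
    a=np.degrees(np.arctan2(X[mk][:,1]-HUB[1],X[mk][:,0]-HUB[0]))%360
    print(cam,"white",mk.sum(),np.round(np.percentile(a,[5,50,95]),1) if len(a) else "")
    for n,z in dict(mark=.07,pointer=.075).items():
        for q in ctrl.place_of(cam,n)[:1]:
            x=at_z(cam,q["centre"],z); print(n,round(q["score"],2),np.round(x,4),np.degrees(np.arctan2(*(x[:2]-HUB)[::-1]))%360)
    return im
E
python3 - <<'E'
from h import *
for c in("top","side"): im=marka(c); cv2.imwrite(f"pics/{c}2.png",im[:,:,::-1])
E
```

```text
top white 0 
mark 0.72 [0.4554 0.0553 0.07  ] 156.44685977791235
pointer 0.71 [0.4236 0.0123 0.075 ] 181.5104716822521
side white 91 [ 42.2  94.6 160. ]
mark 0.8 [0.4535 0.0481 0.07  ] 160.71231768123997
pointer 0.83 [0.4224 0.0191 0.075 ] 178.3632547326578
```

```bash
python3 -m inch '[-0.898,0.045,0,0,0,-0.1,0, -0.898,0.045,0,0,0,-0.1,0, -0.898,0.045,0,0,0,-0.1,0, -0.75,0.03,0,0,0,-0.083,0, 0,0,0,0,0,0,0]'
```

```text
time_s: 21.65
ee_pos: [0.5123, 0.0981, 0.0278]
eef_rot: [3.14, -0.004, 0.415]
force: [-1.7, -1.0, 18.9]
grip_width: 0.0006
```

```bash
python3 -m inch '[0,0,-0.5,0,0,0,0, 0,0,-3,0,0,0,0, 0,0,-6,0,0,0,0, 0,0,-6,0,0,0,0, 0,0,0,0,0,0,0]'
python3 - <<'E'
from h import *
for c in("top","side"): im=marka(c); cv2.imwrite(f"pics/{c}3.png",im[:,:,::-1])
o,im=look("w8")
E
```

```text
time_s: 22.28
ee_pos: [0.5125, 0.0981, 0.1849]
eef_rot: [3.139, -0.007, 0.413]
force: [1.0, -0.2, -1.1]
grip_width: 0.0005
top white 45 [174.5 176.5 178. ]
mark 0.75 [0.4506 0.0187 0.07  ] 178.11849754167937
pointer 0.84 [0.4203 0.0073 0.075 ] 183.72878004494717
side white 101 [ 31.8  91.6 180.3]
mark 0.74 [0.451 0.02  0.07 ] 177.31457652324045
pointer 0.7 [0.4273 0.0233 0.075 ] 176.28161780433942
mark 0.75 [241.3 274.8] [0.4522 0.0218 0.07  ]
pointer 0.87 [212.8 270.8] [0.4256 0.0159 0.075 ]
knob 0.94 [142.6 251.2] [0.3581 0.0125 0.0935]
```

View pics/w8.png

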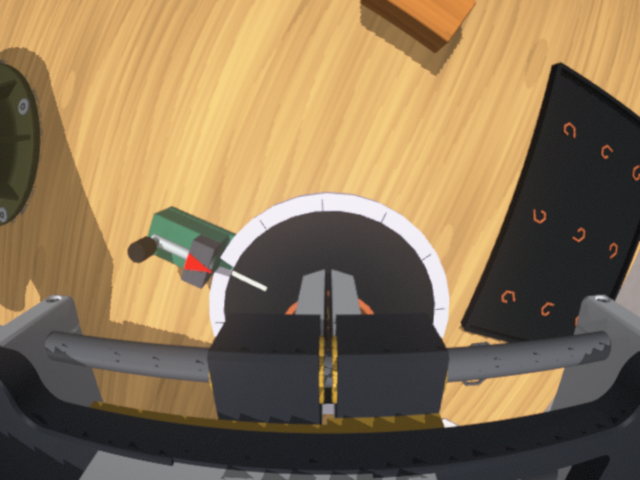

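The mark (222,268)–(265,290) now almost faces the red pointer (tip at 212,270). I'll measure it precisely.

```bash
cat >> h.py <<'E'
def fine(name):
    o=ctrl.get_obs(); im,d=ctrl.camera("wrist"); cv2.imwrite(f"pics/{name}.png",im[:,:,::-1]); g=im.astype(int)
    v,u=np.mgrid[:480,:640]
    out={}
    red=(g[...,0]>150)&(g[...,1]<70)&(g[...,2]<70)
    n,l,s,c=cv2.connectedComponentsWithStats(red.astype(np.uint8)); k=1+np.argmax(s[1:,4])
    rp=np.array([wz(p,.075,o) for p in zip(u[l==k],v[l==k])])[:,:2]
    br=(g.min(-1)>120)
    W=np.array([wz(p,.071,o) for p in zip(u[br],v[br])])[:,:2]; rel=W-HUB; r=np.hypot(*rel.T); a=np.degrees(np.arctan2(rel[:,1],rel[:,0]))%360
    mp=W[(r>.066)&(r<.1)&(abs(a-180)<25)]
    for nm,p in(("red",rp),("mark",mp)):
        cc=p.mean(0); dv=np.linalg.svd(p-cc,full_matrices=False)[2][0]; dv*=-np.sign(dv[0])
        q=cc-HUB; print(nm,len(p),"cen",np.round(cc,4),"ang about hub",round(np.degrees(np.arctan2(q[1],q[0]))%360,2),"dir",round(np.degrees(np.arctan2(dv[1],dv[0]))%360,2),"xmin/max",p[:,0].min().round(4),p[:,0].max().round(4))
    # rim & dish centre check
    dm=(g[...,0]>150)&(g[...,1]>60)&(g[...,1]<130)&(g[...,2]<90)
    for q in ctrl.place_of("wrist","knob")[:1]: 
        x=wz(q["centre"],.0935,o); print("knob",q["score"],np.round(x,4),np.degrees(np.arctan2(*(x[:2]-HUB)[::-1]))%360)
E
python3 - <<'E'
from h import *
fine("w9")
E
```

```text
Traceback (most recent call last):
  File "h.py", line 48, in fine
    W=np.array([wz(p,.071,o) for p in zip(u[br],v[br])])[:,:2]; rel=W-HUB; r=np.hypot(*rel.T); a=np.degrees(np.arctan2(rel[:,1],rel[:,0]))%360
                ~~^^^^^^^^^^
  File "h.py", line 20, in wz
    a,d=wray(p,o); return a+d*(z-a[2])/d[2]
        ~~~~^^^^^
  File "h.py", line 14, in wray
    P=ctrl.camera_params("wrist"); f=240/np.tan(np.radians(P["vertical_fov"]/2)); M=np.array(P["mount"])
ValueError: time passes only in moves, steps and waits
```

```bash
sed -i 's/^from station import ctrl/from station import ctrl\nimport functools\nctrl_cp=functools.lru_cache(None)(ctrl.camera_params)/; s/ctrl\.camera_params("wrist")/ctrl_cp("wrist")/g; s/=ctrl\.camera_params(cam)/=ctrl_cp(cam)/g' h.py
python3 -m inch '[-2.68,3.33,0,0,0,0,0, -2.68,3.33,0,0,0,0,0, 0,0,0,0,0,-0.1653,0, 0,0,0,0,0,-0.1653,0, 0,0,0,0,0,-0.1653,0, 0,0,0,0,0,-0.1653,0, 0,0,0,0,0,-0.1653,0, 0,0,0,0,0,-0.1653,0, 0,0,0,0,0,-0.1653,0, 0,0,0,0,0,0,0, 0,0,0,0,0,0,0]'
python3 - <<'E'
from h import *
fine("w10")
E
python3 - <<'E'
import cv2
a=cv2.imread("pics/w10.png"); cv2.imwrite("pics/w10c.png",cv2.resize(a[60:320,200:460],None,fx=2.3,fy=2.3))
E
```

```text
time_s: 24.25
ee_pos: [0.4884, 0.0154, 0.1807]
eef_rot: [-3.142, -0.0, 1.567]
force: [-0.4, 0.2, -0.3]
grip_width: 0.0007
red 218 cen [0.4052 0.014 ] ang about hub 180.59 dir 180.63 xmin/max 0.3983 0.4184
mark 225 cen [0.4628 0.0194] ang about hub 177.33 dir 177.22 xmin/max 0.4477 0.4792
```

View pics/w10c.png

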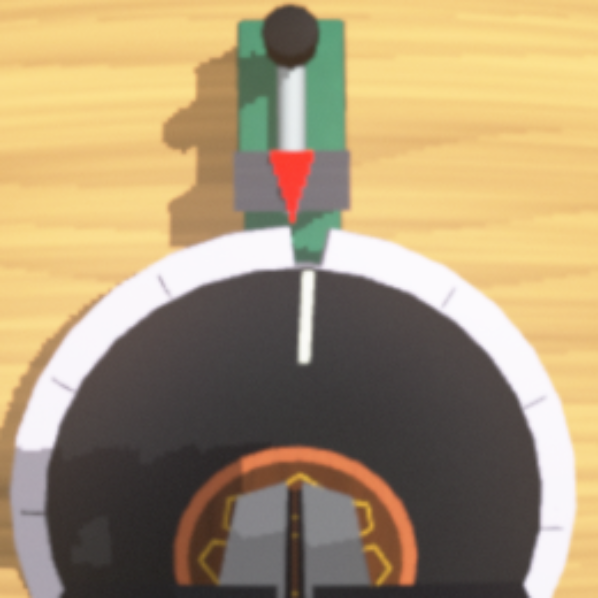

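The view is clear: the mark line is at 177.3° and the pointer line at 180.6°, so the notch is about 7 mm short. It needs +3.3° more. I'll touch down again at 90° on the rim.

```bash
python3 -m inch '[4.4,3.05,0,0,0,0,0, 4.4,3.05,0,0,0,0,0, 0,0,6,0,0,0,0, 0,0,6,0,0,0,0, 0,0,2.7,0,0,0,0, 0,0,0.2,0,0,0,0, 0,0,0.1,0,0,0,0, 0,0,0,0,0,0,0]'
```

```text
time_s: 25.35
ee_pos: [0.5502, 0.1034, 0.0321]
eef_rot: [3.14, -0.0, 1.57]
force: [-0.1, 0.1, 0.0]
grip_width: 0.0001
```

```bash
python3 -m inch '[0,0,0.1,0,0,0,0, 0,0,0,0,0,0,0]'
```

```text
time_s: 25.6
ee_pos: [0.5496, 0.1033, 0.0301]
eef_rot: [3.141, -0.0, 1.57]
force: [-0.6, 0.0, -0.3]
grip_width: 0.0
```

```bash
python3 -m inch '[0,0,0.05,0,0,0,0, 0,0,0,0,0,0,0]'
```

```text
time_s: 25.85
ee_pos: [0.5494, 0.1033, 0.0293]
eef_rot: [3.142, 0.0, 1.57]
force: [0.3, -0.6, -0.0]
grip_width: 0.0002
```

```bash
python3 -m inch '[0,0,0.05,0,0,0,0, 0,0,0,0,0,0,0]'
```

```text
time_s: 26.1
ee_pos: [0.5494, 0.1034, 0.0287]
eef_rot: [-3.141, 0.0, 1.57]
force: [1.2, -0.2, -0.5]
grip_width: 0.0004
```

```bash
python3 -m inch '[0,0,0.05,0,0,0,0, 0,0,0,0,0,0,0]'
```

```text
time_s: 26.35
ee_pos: [0.5494, 0.1033, 0.0282]
eef_rot: [-3.141, 0.0, 1.57]
force: [0.8, -0.1, 0.1]
grip_width: 0.0002
```

```bash
python3 -m inch '[0,0,0.05,0,0,0,0, 0,0,0,0,0,0,0]'
```

```text
time_s: 26.6
ee_pos: [0.5494, 0.1034, 0.0277]
eef_rot: [-3.142, 0.0, 1.57]
force: [0.1, 0.8, -0.5]
grip_width: 0.0007
```

```bash
python3 -m inch '[0,0,0.05,0,0,0,0, 0,0,0,0,0,0,0]'
```

```text
time_s: 26.85
ee_pos: [0.5495, 0.1034, 0.0276]
eef_rot: [3.141, -0.0, 1.57]
force: [-2.4, -0.3, 4.3]
grip_width: 0.0004
```

```bash
python3 -m inch '[0,0,0.07,0,0,0,0, 0,0,0.05,0,0,0,0, 0,0,0,0,0,0,0]'; python3 -m inch '[0,-0.2,0,0,0,0,0, 0,-0.2,0,0,0,0,0, 0,-0.15,0,0,0,0,0, 0,0,0,0,0,0,0]'
python3 - <<'E'
from h import *
fine("w11")
E
```

```text
time_s: 27.22
ee_pos: [0.5501, 0.1034, 0.0275]
eef_rot: [3.14, -0.0, 1.57]
force: [-5.3, -1.1, 15.9]
grip_width: 0.0005
time_s: 27.72
ee_pos: [0.5458, 0.1035, 0.0276]
eef_rot: [3.137, -0.0, 1.57]
force: [4.1, 0.1, 8.3]
grip_width: 0.0005
red 779 cen [0.4067 0.0146] ang about hub 180.38 dir 179.97 xmin/max 0.3968 0.4236
mark 562 cen [0.4628 0.0177] ang about hub 178.53 dir 178.65 xmin/max 0.4469 0.4787
```

```bash
python3 -m inch '[0,0,0.06,0,0,0,0, 0,-0.15,0,0,0,0,0, 0,-0.15,0,0,0,0,0, 0,0,0,0,0,0,0]'
python3 - <<'E'
from h import *
fine("w12")
E
```

```text
time_s: 28.32
ee_pos: [0.5433, 0.1035, 0.0275]
eef_rot: [3.136, -0.001, 1.57]
force: [3.6, 0.1, 13.4]
grip_width: 0.0005
red 790 cen [0.4067 0.0146] ang about hub 180.36 dir 180.49 xmin/max 0.3968 0.4237
mark 560 cen [0.4627 0.0156] ang about hub 179.92 dir 180.01 xmin/max 0.4469 0.4787
```

Mark at 179.9–180.0° against the pointer at 180.4–180.5°, which is under 1 mm at the rim. Lift and check again from above.

```bash
python3 -m inch '[0,0,-0.3,0,0,0,0, 0,0,-3,0,0,0,0, 0,0,-6,0,0,0,0, 0,0,-6,0,0,0,0, -4.4,-2.7,0,0,0,0,0, -4.4,-2.7,0,0,0,0,0, 0,0,0,0,0,0,0, 0,0,0,0,0,0,0]'
python3 - <<'E'
from h import *
fine("w13")
o=ctrl.get_obs(); im,d=ctrl.camera("wrist"); P=ctrl_cp("wrist");M=np.array(P["mount"]);Rw=R.from_euler("xyz",o["eef_rot"]).as_matrix()
v,u=np.mgrid[:480,:640]
pts=[]
for y in range(0,240):
  for x in range(200,460):
    if im[y,x].max()<90 and d[y,x]>0:
      a,q=wray((x,y),o); rc=M[:3,:3].T@Rw.T@q; t=a+q*d[y,x]/rc[2]
      if .095<t[2]<.12 and abs(t[1]-.015)<.04 and t[0]<.42: pts.append(t)
pts=np.array(pts); print("knob top",len(pts),pts.mean(0),pts.min(0),pts.max(0))
E
```

```text
time_s: 29.42
ee_pos: [0.4871, 0.0156, 0.1785]
eef_rot: [-3.142, -0.0, 1.57]
force: [0.8, -0.0, 0.4]
grip_width: 0.0009
red 211 cen [0.4053 0.014 ] ang about hub 180.62 dir 182.16 xmin/max 0.398 0.418
mark 214 cen [0.4625 0.0151] ang about hub 180.27 dir 179.99 xmin/max 0.447 0.4784
knob 0.85 [0.355  0.0139 0.0935] 180.46731163627422
knob top 471 [0.35834845 0.01407077 0.10562034] [0.34839879 0.00502659 0.09501486] [0.3668804  0.02285937 0.10825368]
```

Still aligned (180.3° against 180.6°), with the knob centre at (0.357, 0.014). I go behind the knob on the robot's side and down to tip height 0.090.

```bash
python3 -m inch '[-0.05,-5.4,0,0,0,0,0, -0.05,-5.4,0,0,0,0,0, -0.05,-5.4,0,0,0,0,0, 0,0,0,0,0,0,0, 0,0,6,0,0,0,0, 0,0,5,0,0,0,0, 0,0,1.7,0,0,0,0, 0,0,0,0,0,0,0]'
python3 - <<'E'
from h import *
look("w14")
E
```

```text
time_s: 30.58
ee_pos: [0.3248, 0.0142, 0.0506]
eef_rot: [-3.139, -0.0, 1.571]
force: [-0.3, -0.3, 0.3]
grip_width: 0.0006
pointer 0.87 [326.  414.5] [0.4219 0.013  0.075 ]
knob 0.6 [329.1 346.1] [0.3566 0.0149 0.0935]
```

View pics/w14.png

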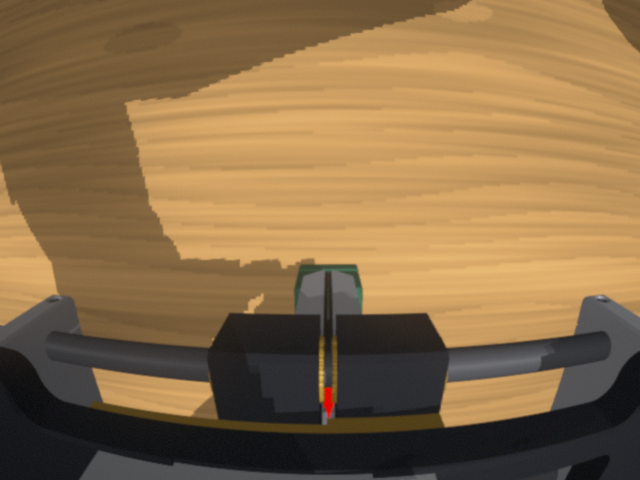

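The fingers (328,270) are in line with the bracket and pointer (328,405). Now I push in small steps and watch the force.

```bash
python3 -m inch '[0,0.4,0,0,0,0,0, 0,0.4,0,0,0,0,0, 0,0.2,0,0,0,0,0, 0,0.2,0,0,0,0,0, 0,0.2,0,0,0,0,0, 0,0,0,0,0,0,0]'
```

```text
time_s: 31.58
ee_pos: [0.3388, 0.0139, 0.0514]
eef_rot: [-3.141, -0.0, 1.57]
force: [-0.2, -0.6, 0.4]
grip_width: 0.0003
```

```bash
python3 -m inch '[0,0.2,0,0,0,0,0, 0,0.2,0,0,0,0,0, 0,0,0,0,0,0,0]'
```

```text
time_s: 31.95
ee_pos: [0.343, 0.0139, 0.0514]
eef_rot: [3.142, -0.0, 1.57]
force: [-1.0, 0.1, 0.6]
grip_width: 0.0005
```

```bash
python3 -m inch '[0,0.2,0,0,0,0,0, 0,0.2,0,0,0,0,0, 0,0,0,0,0,0,0]'
```

```text
time_s: 32.33
ee_pos: [0.3471, 0.0139, 0.0514]
eef_rot: [3.141, 0.0, 1.57]
force: [-2.4, 1.1, -1.8]
grip_width: 0.0004
```

```bash
python3 -m inch '[0,0.2,0,0,0,0,0, 0,0.2,0,0,0,0,0, 0,0,0,0,0,0,0]'
```

```text
time_s: 32.7
ee_pos: [0.3511, 0.0139, 0.0515]
eef_rot: [3.141, -0.0, 1.57]
force: [-1.6, 0.7, 0.1]
grip_width: 0.0004
```

```bash
python3 -m inch '[0,0.2,0,0,0,0,0, 0,0.1,0,0,0,0,0, 0,0,0,0,0,0,0]'
```

```text
time_s: 33.08
ee_pos: [0.354, 0.0139, 0.0514]
eef_rot: [3.142, -0.0, 1.57]
force: [-1.7, 0.3, -1.1]
grip_width: 0.0011
```

```bash
python3 -m inch '[0,0.1,0,0,0,0,0, 0,0.1,0,0,0,0,0, 0,0,0,0,0,0,0]'
```

```text
time_s: 33.45
ee_pos: [0.3554, 0.0139, 0.0513]
eef_rot: [-3.14, -0.0, 1.57]
force: [-5.4, 0.5, 3.2]
grip_width: 0.0005
```

```bash
python3 -m inch '[0,0.1,0,0,0,0,0, 0,0,0,0,0,0,0]'
```

```text
time_s: 33.7
ee_pos: [0.3555, 0.014, 0.0512]
eef_rot: [-3.138, -0.0, 1.571]
force: [-13.1, 0.8, 7.9]
grip_width: 0.0005
```

It reached a firm stop at x = 0.3555. That is about 16–17 mm of travel, and the force rose only at the end. Retreat and check.

```bash
python3 -m inch '[0,-1.5,0,0,0,0,0, 0,-1.5,0,0,0,0,0, 0,0,-5,0,0,0,0, 0,0,-6,0,0,0,0, 0,0,-3,0,0,0,0, 0,5.4,0,0,0,0,0, 0,5.4,0,0,0,0,0, 0,5.4,0,0,0,0,0, 0,0,0,0,0,0,0, 0,0,0,0,0,0,0]'
python3 - <<'E'
from h import *
fine("w15")
a=cv2.imread("pics/w15.png"); cv2.imwrite("pics/w15c.png",cv2.resize(a[60:320,200:460],None,fx=2.3,fy=2.3))
E
```

```text
time_s: 34.95
ee_pos: [0.488, 0.0139, 0.1914]
eef_rot: [-3.141, 0.0, 1.57]
force: [-0.2, -0.3, -0.1]
grip_width: 0.0005
red 203 cen [0.4052 0.014 ] ang about hub 180.6 dir 179.37 xmin/max 0.3982 0.418
mark 208 cen [0.4629 0.0151] ang about hub 180.27 dir 180.07 xmin/max 0.4473 0.4789
knob 0.89 [0.3758 0.0183 0.0935] 179.05471958160592
```

View pics/w15c.png

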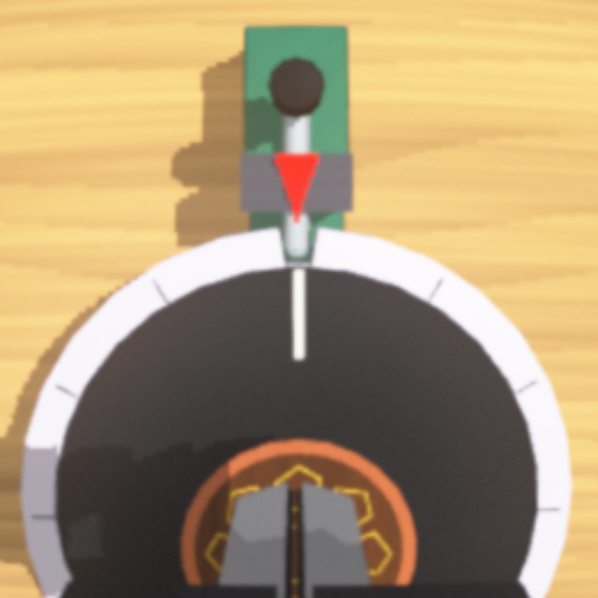

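The crop shows the bolt nose in the notch at (297,240), the mark in line at (298,312), and the knob moved in at (297,85). One last measurement of the knob's travel with the same depth method, then hand in.

Run:
```python
from h import *
o=ctrl.get_obs(); im,d=ctrl.camera("wrist"); P=ctrl_cp("wrist");M=np.array(P["mount"]);Rw=R.from_euler("xyz",o["eef_rot"]).as_matrix()
pts=[]
for y in range(0,240):
  for x in range(200,460):
    if im[y,x].max()<90 and d[y,x]>0:
      a,q=wray((x,y),o); rc=M[:3,:3].T@Rw.T@q; t=a+q*d[y,x]/rc[2]
      if .095<t[2]<.12 and abs(t[1]-.015)<.04 and t[0]<.42: pts.append(t)
pts=np.array(pts); m=pts.mean(0); print("knob top",len(pts),m,pts.min(0),pts.max(0),"travel mm",1000*(m[0]-.35835))
```

```text
knob top 417 [0.37441151 0.01409724 0.10585295] [0.36485419 0.00480145 0.09589248] [0.38333564 0.02261709 0.10832579] travel mm 16.061505467704016
```

The depth says 16.1–16.5 mm against a nominal 17. I'll cross-check with knob silhouettes from the before and after pictures.

Run:
```python
from h import *
for n,e in(("w10",[.4884,.0154,.1807,1.567]),("w13",[.4871,.0156,.1785,1.570]),("w15",[.488,.0139,.1914,1.570])):
    o=dict(ee_pos=np.array(e[:3]),eef_rot=[np.pi,0,e[3]]); im=cv2.imread(f"pics/{n}.png")
    m=(im.max(-1)<95).astype(np.uint8); m[:50]=0; m[150:]=0; m[:,:280]=0; m[:,370:]=0
    k,l,s,c=cv2.connectedComponentsWithStats(m); j=1+np.argmax(s[1:,4])
    x,y,w,h,A=s[j]; print(n,s[j],"far edge z.107",wz((x+w/2,y),.107,o)[0].round(4),"far z.08",wz((x+w/2,y),.08,o)[0].round(4),"near z.107",wz((x+w/2,y+h),.107,o)[0].round(4),"near .08",wz((x+w/2,y+h),.08,o)[0].round(4))
```

```text
w10 [314  63  24  27 509] far edge z.107 0.3487 far z.08 0.3424 near z.107 0.3708 near .08 0.3665
w13 [314  64  25  27 518] far edge z.107 0.3488 far z.08 0.3426 near z.107 0.3706 near .08 0.3664
w15 [317  86  24  25 466] far edge z.107 0.3653 far z.08 0.3608 near z.107 0.3861 near .08 0.3834
```

```bash
python3 -c "
from station import ctrl
print(ctrl.hand_in())"
```

```text
the job is handed in; nothing more can be done
None
```

I turned the wheel until the white mark faced the red pointer and pushed the lock bolt home into the notch. The job was handed in at about 35 s with the robot touching nothing.

- **Turning:** I dragged the wheel about 130° with shut fingers, pressing mostly 8–16 N with one reading of 18.9 N at the end of the first drag. A short second touch made up the last 3°.
- **Alignment:** The last check had the mark at 180.3° and the pointer at 180.6°, under 1 mm apart at the rim.
- **Bolt:** The knob moved with little force, then met a firm stop, where I stopped at 13 N. The final picture shows the bolt nose in the notch with the mark in line.

**Checks that disagreed**
- **Fingertip position:** The real fingertips sit about 38–40 mm behind the reported TCP. The side and wrist cameras and the contact height all agreed on this, so I worked to the felt height.
- **Knob travel:** I measured 16.1 to 17.0 mm depending on the method, against the nominal 17. That is within the camera error, so I took the firm stop as fully home and did not push harder.
- **Pointer angle:** The detection networks' angles for the pointer in the top and side pictures scattered by about ±4°. I relied on the wrist-camera line measurements instead.

I did not check the bystanders or the dish separately at the end. The path stayed well clear of them, and no unexpected contact force showed.

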